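Straighten the egg cups on the breakfast board

ROBOT

A 7-joint arm with a two-finger parallel gripper is mounted at the origin on the work surface. World frame = base frame: x ahead of the robot, y to its left, z up, the work surface at z = 0. Lengths are in m, angles in rad, forces in N, time in s.
With the tool pointing down it reaches from about 0.4 to 0.875 m from the base axis. Payload 6.5 kg.
Tool frame: the origin (TCP) lies between the finger pads; the fingertips stand bot.tip_reach ahead of it and the grasp point (between the pads) lies 8 mm behind it (bot.tip_reach is the distance from the TCP to the fingertips, in m); z points along the fingers, y is the direction in which the jaws open and shut (so a half turn about z gives the same grasp; the last joint's range is limited). The gripper opens to 88 mm and grips with 3 to 60 N. Pads are 18 mm wide; open, the fingers measure 123 mm over their backs; the gripper's body (75 mm by 187 mm) begins 45 mm behind the grasp point.
Start: joints at [-1.32, 0.536, -0.004, 1.538, 0.003, 1.067, -0.071], TCP at [0.202, 0.618, 0.25] pointing down, gripper open.
Joint ranges: [-2.7, 2.7], [-0.37, 2.16], [-1.27, 1.26], [0.24, 2.4], [-1.31, 4.45], [0.19, 1.91], [-2.76, 2.76]. Speed limits (rad/s): [2.39, 2.39, 3.14, 3.14, 3.14, 3.14, 3.14].

INTERFACE

Orientations are given as [roll, pitch, yaw] about the fixed x, y, z axes, in that order (R = Rz(yaw) Ry(pitch) Rx(roll)).
In Python, from plant import sensors, eyes, bot gives the robot as it stands.
- The arm moves only by the tool apply_moves, never from a script. Its argument "moves" is a list of rows, each a list of 3 entries, a list of its own where there are three numbers: the opening in per cent of the stroke, from 0 (shut) to 100 (fully open), then the shift along the tool's x, y, z in cm, then the turn, a rotation vector about the tool's x, y, z in degrees. In form: [[claw, [tx, ty, tz], [rx, ry, rz]], ...]. A call has 1 to 10 rows; each row is the pose to reach, as a shift and turn from the pose measured when the call began, along the tool's axes at that moment; what a row does not reach only later rows make up. A row lasts 1/12 s, in which the tool goes at most 41.7 mm and 7.16 degrees, less where a joint would pass 70% of its speed; a pose out of reach is approached as far as the arm can. A call with a gripper value outside its range is refused whole. The fingers move at their own pace and stop on an object; the grip force is fixed at half the most. Time passes only in rows, so rows that repeat a pose let the fingers close. It gives the time, the measured TCP pose, the force and the opening at its end, in the units of the state.
- sensors.observe(): the state, without advancing time (a new reading comes with each control period).
- eyes.camera(name): name is "side" or "top" or "wrist"; returns a dict with "pixels" (384x512x3 uint8, red, green, blue), "camera_matrix" (3x3 intrinsics, pixels), "distortion" ([k1, k2, p1, p2, k3] as OpenCV has them; the pictures are not rectified), "position" and "attitude" of the camera in the world. Camera axes: x right, y up, looking along -z (the intrinsics and any distortion apply to the point x, -y, -z); pixel columns grow to the right and rows downward; lengths in m; the calibration is good to about 2 mm. A picture is of the moment at which its call begins. There is no depth.
- bot.hand_in(): hands the job in, once; it reports no verdict.
The state is a dict: "time_s": time; "qpos": joint angles; "dq": joint speeds; "tau": joint torques, N m; "ee_pos": TCP position; "orientation": TCP orientation; "contact_force": force on the tool from outside, world axes, zero at the start; "moment": the same for the moment, N m; "opening": opening from 0.0 (shut) to 1.0 (fully open).
Only numpy, scipy, OpenCV 4.12 (cv2) and the standard library are available. Lean on these libraries where they do the work, as an engineer would, in place of code of your own. Each camera call takes 0.05 s, during which the arm holds its last target. There are 200 camera calls.

TASK

Straighten the three square wooden egg cups on the dark breakfast board: slide them, without lifting them off the board or tipping them, into one straight, even row along the board's long centreline, keeping their order. The middle cup belongs at the middle of the board and its neighbours 10 cm from it, centre to centre, all upright with their sides square to the board.

Things in the scene. Friction and masses are not known exactly. Their poses are not given: they have to be found in the camera images.
- board: dark walnut board fixed on the table, 170 mm (x) by 360 mm (y), 15 mm thick; origin at the centre of its underside, at table height; y along its long side to the robot's left (turned up to 20 degrees), x away from the robot, z up. The cups stand on its top. On the table beside it, no part of the job: a round egg cup, a glass, a jar with a cork lid (108 mm high), a spoon.
- cup_left: square egg cup of plain beech, 54 x 54 mm, 45 mm high, with a round hollow (42 mm wide, 25 mm deep) in its top, loose, about 70 g, upright on the board; origin at the centre of its underside, z up, x and y square to its sides; starts turned up to 23 degrees from the board. The one nearest the board's left (+y) end; belongs 100 mm to +y of the board's centre.
- cup_middle: square egg cup of plain beech, 54 x 54 mm, 45 mm high, with a round hollow (42 mm wide, 25 mm deep) in its top, loose, about 70 g, upright on the board; origin at the centre of its underside, z up, x and y square to its sides; starts turned up to 23 degrees from the board. The one between the other two; belongs at the board's centre.
- cup_right: square egg cup of plain beech, 54 x 54 mm, 45 mm high, with a round hollow (42 mm wide, 25 mm deep) in its top, loose, about 70 g, upright on the board; origin at the centre of its underside, z up, x and y square to its sides; starts turned up to 23 degrees from the board. The one nearest the board's right (-y) end; belongs 100 mm to -y of the board's centre.

How it is judged:
By the outcome, as a careful person would: the job done as asked, in the order asked, and still so for the second after the job is handed in, with the robot touching nothing.
It also fails if it takes over 48 s, if anything falls off the work surface, if the arm or the gripper's body presses on something with over 40 N, if the wrist force passes 120 N, or if a joint passes its speed limit or range.

## Working session

There is one attempt and no reset: what is moved stays moved. The work goes in short steps, Python scripts to look and compute and a tool call to move; the robot and the scene stay as the last step left them, time stands still between calls to the robot, and variables do not carry over. Pictures are saved under pics/ and viewed, about 8 in all and at most 12, crops included, and the job is handed in when it is done.

Besides the shell and the picture viewer there is one more tool, called after "Emit:" in YAML: its name, and indented under it one key for each argument. apply_moves: Moves the arm, as the interface text tells. Its arguments: {"type":"object","properties":{"moves":{"type":"array"}},"required":["moves"]}

```bash
mkdir -p pics; ls; python3 - <<'E'
from plant import sensors, eyes, bot
import cv2,numpy as np
s=sensors.observe()
for k,v in s.items(): print(k,np.round(v,4))
print(bot.tip_reach)
ims=[]
for n in("top","side"):
    c=eyes.camera(n); cv2.imwrite(f"pics/{n}0.png",c["pixels"][:,:,::-1])
    print(n,c["camera_matrix"],c["distortion"],c["position"],c["attitude"])
E
```

```text
pics
time_s 0.0
qpos [-1.3202  0.5372 -0.0044  1.5388  0.0026  1.0673 -0.0712]
dq [-0.001  -0.0007  0.0015  0.0002  0.0003 -0.0012  0.    ]
tau [ 2.00000e-04 -5.70995e+01  9.91000e-01 -2.51597e+01 -5.62000e-02
  1.81000e-02  2.00000e-04]
ee_pos [0.2023 0.6171 0.2488]
orientation [-3.1399e+00  2.0000e-04  2.8249e+00]
contact_force [0.6091 0.7072 0.9632]
moment [-0.0335  0.0308  0.0315]
opening 1.0021
0.011
top [[363.78200086   0.         247.16911661]
 [  0.         363.78200086 191.58897976]
 [  0.           0.           1.        ]] [-0.10468245  0.          0.          0.          0.        ] [0.45765471 0.02016108 0.6691306 ] [ 2.27493190e-01 -1.10016186e-03 -1.47896225e+00]
side [[388.1530545    0.         249.16083386]
 [  0.         388.1530545  198.03622925]
 [  0.           0.           1.        ]] [-0.07645995  0.          0.          0.          0.        ] [ 0.42005583 -0.48249803  0.40581475] [ 0.97977688 -0.00195152 -0.29623321]
```

View pics/top0.png

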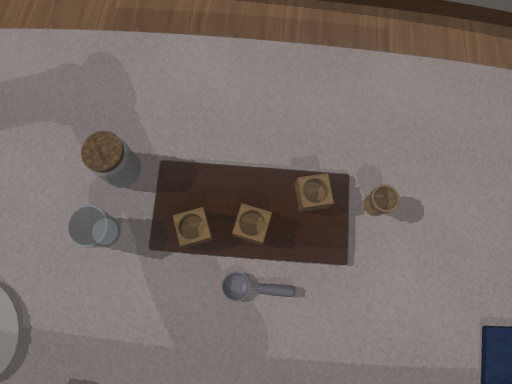

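View pics/side0.png

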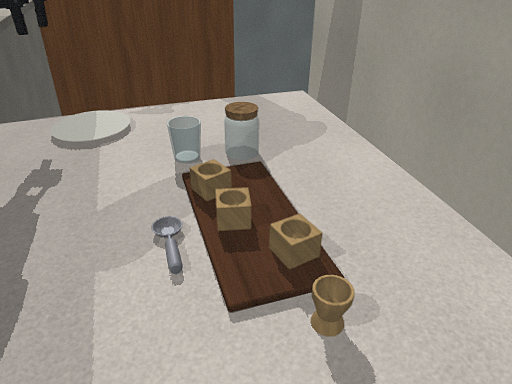

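The top view shows the board with corners near (160,160), (350,174), (347,264) and (150,249). The cups are at (192,227), (252,223) and (315,191), the jar is upper left, the round cup is right and the spoon is below. The side view has all three cups unoccluded, the nearest being the right one at (295,240). Next I'll fit silhouettes in both views.

```bash
cat > h.py <<'E'
from plant import sensors, eyes, bot
import cv2, numpy as np
from scipy.optimize import minimize
from scipy.spatial.transform import Rotation as R
def proj(c,P):
    A=R.from_euler('xyz',c["attitude"]).as_matrix()
    q=(np.asarray(P)-c["position"])@A*[1,-1,-1]
    return cv2.projectPoints(q.reshape(-1,1,3),np.zeros(3),np.zeros(3),np.array(c["camera_matrix"]),np.array(c["distortion"]))[0][:,0]
def box(p,sx,sy,z0,z1):
    k=np.array([[a*sx/2,b*sy/2] for a in(-1,1) for b in(-1,1)])
    C,S=np.cos(p[2]),np.sin(p[2]); k=k@np.array([[C,S],[-S,C]])+p[:2]
    return np.vstack([np.c_[k,np.full(4,z)] for z in (z0,z1)])
def render(c,P):
    m=np.zeros((384,512),np.uint8)
    h=cv2.convexHull(proj(c,P).astype(np.float32))[:,0]
    cv2.fillPoly(m,[np.round((h+0.0)*256).astype(np.int32)],255,cv2.LINE_AA,8)
    return m/255.
def masks(c):
    im=cv2.cvtColor(c["pixels"],cv2.COLOR_RGB2HSV).astype(int); H,S,V=im[...,0],im[...,1],im[...,2]
    sat=(S>70)
    wood=sat&(H>=13)&(H<=30)&(V>40)
    board=sat&(V<90)&((H<13)|(H>165))
    return wood,board
def fitbox(cs,ms,p0,sx,sy,z0,z1,pad=12,freez=False):
    rois=[cv2.dilate((render(c,box(p0,sx,sy,z0,z1))>0).astype(np.uint8),np.ones((2*pad+1,)*2))>0 for c in cs]
    def cost(q):
        dz=q[3]/1000 if freez else 0
        p=[q[0]/1000,q[1]/1000,q[2]/100]
        return sum(np.abs(render(c,box(p,sx,sy,z0+dz,z1+dz))-m)[r].sum() for c,m,r in zip(cs,ms,rois))
    q0=np.array([p0[0]*1000,p0[1]*1000,p0[2]*100]+([0.] if freez else []))
    for d in (8,3):
        n=len(q0); r=minimize(cost,q0,method='Nelder-Mead',options=dict(initial_simplex=np.vstack([q0]+[q0+d*np.eye(n)[i] for i in range(n)]),xatol=.02,fatol=.05,maxiter=400)); q0=r.x
    return np.r_[q0[0]/1000,q0[1]/1000,q0[2]/100,q0[3:]],r.fun
def ray(c,uv,z):
    u=cv2.undistortPoints(np.array([[uv]],float),np.array(c["camera_matrix"]),np.array(c["distortion"]))[0,0]
    d=R.from_euler('xyz',c["attitude"]).as_matrix()@[u[0],-u[1],-1]
    o=np.array(c["position"]); return (o+d*(z-o[2])/d[2])[:2]
def keep(m,seeds,fill):
    n,l=cv2.connectedComponents(m.astype(np.uint8)); o=np.zeros(m.shape,np.uint8)
    return m
E
python3 - <<'E'
from h import *
ims=[]
for n in("top","side"):
    c=eyes.camera(n); w,b=masks(c)
    o=c["pixels"][:,:,::-1].copy()//3; o[w]=(0,255,0); o[b]=(0,0,255)
    ims.append(o)
    for uv in [(178,226),(192,227),(208,227),(252,223),(315,205),(340,220)] if n=="top" else [(210,180),(234,220),(234,199),(310,250),(280,252),(296,230)]:
        print(n,uv,cv2.cvtColor(c["pixels"],cv2.COLOR_RGB2HSV)[uv[1],uv[0]])
    if n=="top":
        for uv in [(160,160),(350,174),(347,264),(150,249)]: print(ray(c,uv,.015))
        for uv in [(192,227),(252,223),(315,191)]: print(ray(c,uv,.06))
cv2.imwrite("pics/m0.png",np.hstack([cv2.resize(i[130:320,100:400],None,fx=1.3,fy=1.3) for i in ims]))
E
```

```text
top (178, 226) [17 97 79]
top (192, 227) [ 16 109  91]
top (208, 227) [ 16 108  80]
top (252, 223) [ 18 113  90]
top (315, 205) [ 17 108 111]
top (340, 220) [12 98 60]
[0.6545429  0.20357565]
[ 0.6601975  -0.15645071]
[ 0.49272495 -0.15638215]
[0.48694252 0.19758109]
[0.52855037 0.1194374 ]
[0.54474239 0.01932706]
[ 0.60994185 -0.08406312]
side (210, 180) [ 20 104  96]
side (234, 220) [ 19 113  99]
side (234, 199) [ 17 115 109]
side (310, 250) [ 18 109  96]
side (280, 252) [ 17 105 102]
side (296, 230) [ 19 104 103]
```

View pics/m0.png

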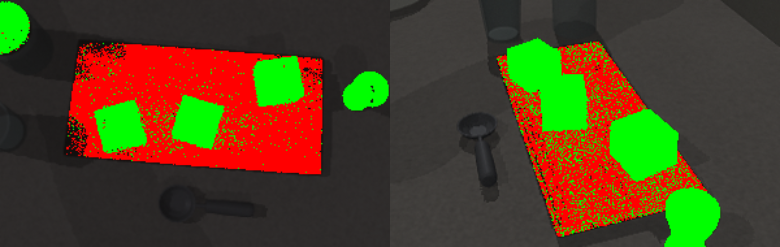

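The masks are clean: the cups are solid green and the board is red, with a few speckles and dark corners. The left and middle cups touch in the side view, so I fit the cups as a union.

```bash
cat >> h.py <<'E'
def scene(cs, cups0, board0, freez=False):
    """fit board (x,y,yaw) and 3 cups in cameras cs"""
    W=[];B=[]
    for c in cs:
        hsv=cv2.cvtColor(c["pixels"],cv2.COLOR_RGB2HSV).astype(int)
        w,_=masks(c); W.append(cv2.medianBlur(w.astype(np.uint8)*255,5)/255.)
        B.append(cv2.medianBlur((hsv[...,1]>45).astype(np.uint8)*255,5)/255.)
    def fit(p0,dims,M,other,hide,pad):
        rend=lambda c,q:render(c,box(q[:3],dims[0],dims[1],dims[2]+(q[3] if freez else 0),dims[3]+(q[3] if freez else 0)))
        rois=[(cv2.dilate((rend(c,np.r_[p0,0])>0).astype(np.uint8),np.ones((2*pad+1,)*2))>0)&~h for c,h in zip(cs,hide)]
        sc=np.array([1000,1000,100,1000.][:4 if freez else 3])
        f=lambda q:sum(np.abs(np.maximum(rend(c,q/sc),o)-m)[r].sum() for c,m,o,r in zip(cs,M,other,rois))
        q0=(np.r_[p0[:3],0][:len(sc)])*sc
        for d in(8,3):
            n=len(q0); r=minimize(f,q0,method='Nelder-Mead',options=dict(initial_simplex=np.vstack([q0,q0+d*np.eye(n)]),xatol=.02,fatol=.05,maxiter=400)); q0=r.x
        return q0/sc,r.fun
    zero=[np.zeros((384,512)) for _ in cs]
    hide=[cv2.dilate((w>0).astype(np.uint8),np.ones((7,7)))>0 for w in W]
    b,e=fit(board0,(.17,.36,0,.015),B,zero,hide,8)
    cups=[np.array(p,float) for p in cups0]; errs=[0]*3
    no=[np.zeros((384,512),bool) for _ in cs]
    for it in range(2):
        for i in range(3):
            dims=(.054,.054,.015,.060)
            oth=[np.max([render(c,box(cups[j],*dims)) for j in range(3) if j!=i],0) for c in cs]
            q,errs[i]=fit(cups[i][:3],dims,W,oth,no,7); cups[i]=q
    return b,cups,[e]+errs
def rel(b,p):
    C,S=np.cos(b[2]),np.sin(b[2]); d=np.array(p[:2])-b[:2]
    return np.r_[(C*d[0]+S*d[1])*1000,(-S*d[0]+C*d[1])*1000,np.degrees(p[2]-b[2])]
def goal(b,y):
    C,S=np.cos(b[2]),np.sin(b[2]); return np.r_[b[0]-S*y,b[1]+C*y,b[2]]
def show(cups0,board0,freez=False,joint=True):
    cs=[eyes.camera(n) for n in("top","side")]
    out=[]
    for sel in ([cs] if joint else [])+([[cs[0]],[cs[1]]]):
        b,cu,e=scene(sel,cups0,board0,freez and len(sel)==2)
        out.append((b,cu)); print(len(sel),"board",np.round(b[:2]*1,4),"yaw",round(np.degrees(b[2]),2),np.round(b[3:]*1000,1),"err",np.round(e))
        for p in cu: print("   world",np.round(p[:2],4),round(np.degrees(p[2]),1),"dz",np.round(p[3:]*1000,1),"| rel mm,deg",np.round(rel(b,p),1))
    return out
E
time python3 - <<'E'
from h import *
o=show([(.528,.119,-.2),(.545,.019,.2),(.61,-.084,-.1)],(.572,.022,.0),True)
E
```

```text
2 board [0.5749 0.0251] yaw 0.97 [-4.9] err [1025.  141.  146.  172.]
   world [0.531  0.1216] 20.9 dz [-1.7] | rel mm,deg [-42.3  97.2  20. ]
   world [0.5456 0.0198] -10.6 dz [0.5] | rel mm,deg [-29.4  -4.8 -11.5]
   world [ 0.6113 -0.084 ] 14.9 dz [0.7] | rel mm,deg [  34.5 -109.7   14. ]
1 board [0.5741 0.0243] yaw 0.6 [] err [581.  64.  64.  52.]
   world [0.5307 0.1213] 20.8 dz [] | rel mm,deg [-42.4  97.5  20.2]
   world [0.5464 0.0199] -12.2 dz [] | rel mm,deg [-27.7  -4.1 -12.8]
   world [ 0.6128 -0.0845] 13.1 dz [] | rel mm,deg [  37.6 -109.2   12.5]
1 board [0.5756 0.0291] yaw 0.99 [] err [412.  70.  70.  89.]
   world [0.5302 0.1192] 24.0 dz [] | rel mm,deg [-43.8  90.8  23. ]
   world [0.5457 0.0199] -9.7 dz [] | rel mm,deg [-30.   -8.7 -10.7]
   world [ 0.6114 -0.0836] 12.6 dz [] | rel mm,deg [  33.8 -113.3   11.7]
real	0m9.655s
user	0m8.840s
sys	0m0.278s
```

```bash
python3 - <<'E'
from h import *
ims=[]
for n in("top","side"):
    c=eyes.camera(n); np.savez(f"{n}0.npz",**c)
    f=cv2.GaussianBlur(c["pixels"].astype(np.float32),(0,0),1)
    s=(f.max(2)-f.min(2))/(f.max(2)+1); 
    p={'top':[(340,220),(153,245),(162,165),(120,240),(345,270),(250,150),(250,300),(400,250)],'side':[(240,290),(250,180),(300,275),(200,250),(300,310),(320,200),(205,260)]}[n]
    print(n,[(u,round(float(s[u[1],u[0]]),2),int(f[u[1],u[0]].max())) for u in p])
    o=c["pixels"][:,:,::-1].copy()
    m=(s>0.22).astype(np.uint8)
    cn,_=cv2.findContours(m,cv2.RETR_EXTERNAL,cv2.CHAIN_APPROX_NONE)
    o=cv2.resize(o[140:320,140:400],None,fx=1.5,fy=1.5,interpolation=cv2.INTER_NEAREST)
    cn=[((k-[140,140])*1.5).astype(np.int32) for k in cn]
    cv2.drawContours(o,cn,-1,(0,255,0),1)
    ims.append(o)
cv2.imwrite("pics/m1.png",np.hstack(ims))
E
```

```text
top [((340, 220), 0.38, 62), ((153, 245), 0.24, 53), ((162, 165), 0.26, 54), ((120, 240), 0.07, 103), ((345, 270), 0.08, 137), ((250, 150), 0.07, 137), ((250, 300), 0.07, 107), ((400, 250), 0.07, 139)]
side [((240, 290), 0.53, 81), ((250, 180), 0.53, 77), ((300, 275), 0.5, 62), ((200, 250), 0.08, 192), ((300, 310), 0.08, 187), ((320, 200), 0.08, 193), ((205, 260), 0.08, 188)]
```

View pics/m1.png

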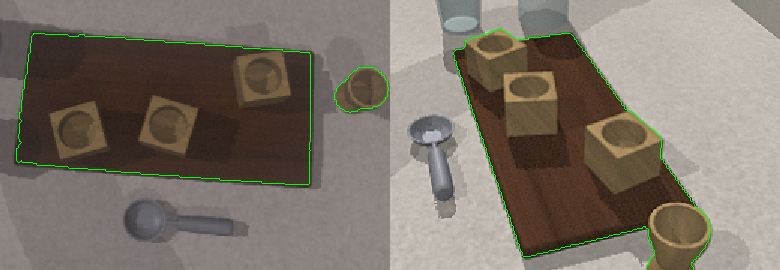

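The contour (s>0.22) follows the board outline cleanly in both views. I'll use it for the board.

```bash
python3 - <<'E'
s=open('h.py').read()
s=s.replace('''B.append(cv2.medianBlur((hsv[...,1]>45).astype(np.uint8)*255,5)/255.)''','''f=cv2.GaussianBlur(c["pixels"].astype(np.float32),(0,0),.8); B.append(((f.max(2)-f.min(2))/(f.max(2)+1)>.2)*1.)''')
s=s.replace('''    hide=[cv2''','''    for k in range(len(W)):
        n,l,st,_=cv2.connectedComponentsWithStats((W[k]>.5).astype(np.uint8)); W[k]=np.isin(l,[j for j in range(1,n) if st[j,4]>250])*1.
    hide=[cv2''')
open('h.py','w').write(s)
E
python3 - <<'E'
from h import *
o=show([(.531,.121,.36),(.546,.02,-.2),(.612,-.084,.22)],(.575,.022,.03),True)
E
```

```text
2 board [0.5754 0.0263] yaw 0.98 [-2.7] err [1166.  126.  149.  161.]
   world [0.5309 0.1211] 21.2 dz [-1.6] | rel mm,deg [-42.9  95.6  20.2]
   world [0.5459 0.0204] -9.8 dz [0.7] | rel mm,deg [-29.6  -5.4 -10.8]
   world [ 0.6107 -0.0846] 12.6 dz [1.] | rel mm,deg [  33.4 -111.5   11.7]
1 board [0.5748 0.0256] yaw 0.95 [] err [754.  67.  61.  61.]
   world [0.5308 0.1209] 20.7 dz [] | rel mm,deg [-42.4  96.   19.7]
   world [0.5457 0.0202] -10.7 dz [] | rel mm,deg [-29.2  -5.  -11.6]
   world [ 0.6119 -0.0846] 15.2 dz [] | rel mm,deg [  35.2 -110.9   14.2]
1 board [0.5758 0.0291] yaw 1.0 [] err [408.  55.  77.  85.]
   world [0.5305 0.1186] 21.3 dz [] | rel mm,deg [-43.7  90.3  20.3]
   world [0.5457 0.0208] -8.9 dz [] | rel mm,deg [-30.2  -7.7  -9.9]
   world [ 0.6113 -0.0836] 12.6 dz [] | rel mm,deg [  33.6 -113.2   11.6]
```

```bash
python3 - <<'E'
from h import *
ims=[]
for n,b in(("top",(.5748,.0256,.0166)),("side",(.5758,.0291,.0175))):
    c=dict(np.load(f"{n}0.npz"))
    o=c["pixels"][:,:,::-1].copy()
    o=cv2.resize(o[140:320,140:400],None,fx=1.5,fy=1.5)
    def ln(P,col):
        q=((proj(c,P)-[140,140])*1.5+.25).round().astype(int)
        for i,j in[(0,1),(1,3),(3,2),(2,0),(4,5),(5,7),(7,6),(6,4)]: cv2.line(o,tuple(map(int,q[i])),tuple(map(int,q[j])),col,1)
    ln(box(b,.17,.36,0,.015),(0,255,0))
    for p in [(.5309,.121,.37),(.5459,.0204,-.18),(.611,-.0846,.24)]: ln(box(p,.054,.054,.015,.06),(255,255,0))
    ims.append(o)
cv2.imwrite("pics/m2.png",np.hstack(ims))
E
```

```text
(no output)
```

View pics/m2.png

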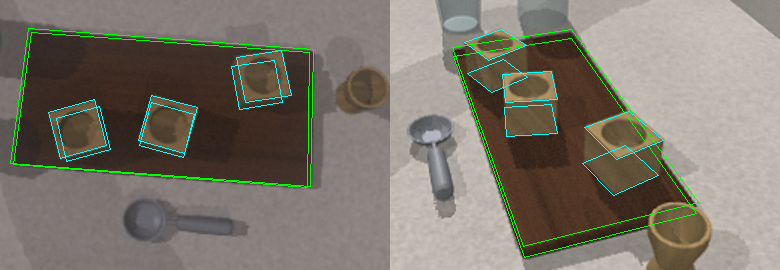

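```bash
python3 - <<'E'
from h import *
c=dict(np.load("top0.npz")); o=c["pixels"][:,:,::-1].copy()
o=np.clip(o.astype(float)*1.6,0,255).astype(np.uint8)
cr=lambda x,y:cv2.resize(o[y:y+48,x:x+64],(384,288),interpolation=cv2.INTER_NEAREST)
cv2.imwrite("pics/z.png",np.vstack([np.hstack([cr(140,145),cr(305,155)]),np.hstack([cr(135,220),cr(305,230)])]))
E
```

```text
(no output)
```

View pics/z.png

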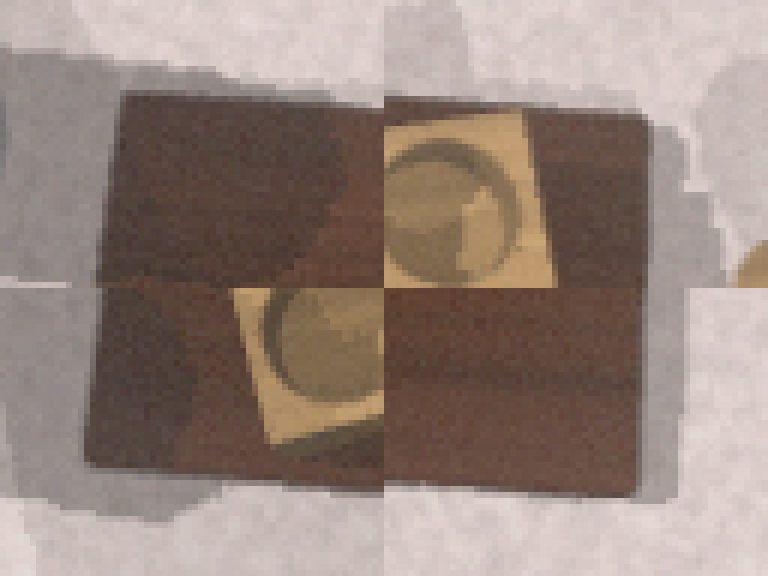

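The corners measured from the zoom are about (160,160), (350,174), (149,249.5) and (347,264.5). The shadowed corners had biased the threshold, so I'll refit with a lower one and check the board size from the corners.

```bash
sed -i 's/+1)>.2)\*1/+1)>.15)*1/' h.py; python3 - <<'E'
from h import *
c=dict(np.load("top0.npz"))
P=np.array([ray(c,uv,.015) for uv in [(159.7,159.7),(349.2,173.3),(346.8,264),(148.5,249)]])
print(P.round(4), [round(float(np.linalg.norm(P[i]-P[(i+1)%4])),4) for i in range(4)], P.mean(0))
o=show([(.531,.121,.36),(.546,.02,-.2),(.612,-.084,.22)],(.575,.022,.03),True)
c=dict(np.load("side0.npz"))
E
```

```text
[[ 0.6551  0.2042]
 [ 0.6614 -0.1549]
 [ 0.4927 -0.156 ]
 [ 0.4867  0.2003]] [0.3592, 0.1687, 0.3564, 0.1685] [0.57396768 0.02340879]
2 board [0.5751 0.0244] yaw 1.07 [-4.3] err [854. 141. 148. 167.]
   world [0.5307 0.1216] 20.9 dz [-2.] | rel mm,deg [-42.6  98.   19.8]
   world [0.5457 0.02  ] -10.6 dz [-0.1] | rel mm,deg [-29.5  -3.8 -11.6]
   world [ 0.6112 -0.0844] 12.6 dz [0.7] | rel mm,deg [  34.  -109.4   11.5]
1 board [0.5741 0.0243] yaw 1.21 [] err [452.  64.  55.  62.]
   world [0.5304 0.1212] 20.5 dz [] | rel mm,deg [-41.6  97.9  19.3]
   world [0.546  0.0199] -11.1 dz [] | rel mm,deg [-28.2  -3.8 -12.3]
   world [ 0.6121 -0.0845] 11.9 dz [] | rel mm,deg [  35.7 -109.6   10.6]
1 board [0.5755 0.0275] yaw 0.85 [] err [344.  71.  86.  91.]
   world [0.5297 0.1176] 24.7 dz [] | rel mm,deg [-44.5  90.7  23.9]
   world [0.5451 0.0196] -8.6 dz [] | rel mm,deg [-30.5  -7.5  -9.5]
   world [ 0.6114 -0.0836] 12.6 dz [] | rel mm,deg [  34.2 -111.7   11.8]
```

The estimates agree between views: heights are within 2 mm and the board is about (0.5745, 0.0245) at 1.0° yaw. I'll start with the left cup.

```bash
cat > mv.py <<'E'
import sys,numpy as np
from plant import sensors
from scipy.spatial.transform import Rotation as R
def go(x,y,z,yaw):
    s=sensors.observe(); R0=R.from_euler('xyz',s["orientation"]); R1=R.from_euler('xyz',[np.pi,0,np.radians(yaw)])
    d=R0.inv().apply(np.array([x,y,z])-s["ee_pos"])*100; r=(R0.inv()*R1).as_rotvec(degrees=True)
    print("t",round(s["time_s"],2),"pos",np.round(s["ee_pos"],4),"rpy",np.round(np.degrees(s["orientation"]),2),"F",np.round(s["contact_force"],1),"open",round(s["opening"],3))
    print("shift cm",np.round(d,2),"turn deg",np.round(r,2))
if __name__=="__main__":
    a=list(map(float,sys.argv[1:])); [go(*a[i:i+4]) for i in range(0,len(a),4)]
E
python3 mv.py .5307 .1214 .12 111
```

```text
t 0.6 pos [0.2025 0.6177 0.2497] rpy [-180.      0.    161.85] F [-0.7  0.1  0.5] open 0.999
shift cm [-46.64 -36.93  12.97] turn deg [ 0.    0.   50.85]
```

Emit:
apply_moves:
  moves:
    - [100, [-46.6, -36.9, 8], [0, 0, 50.9]]
    - [100, [-46.6, -36.9, 8], [0, 0, 50.9]]
    - [100, [-46.6, -36.9, 8], [0, 0, 50.9]]
    - [100, [-46.6, -36.9, 8], [0, 0, 50.9]]
    - [100, [-46.6, -36.9, 8], [0, 0, 50.9]]
    - [100, [-46.6, -36.9, 8], [0, 0, 50.9]]
    - [100, [-46.6, -36.9, 8], [0, 0, 50.9]]
    - [100, [-46.6, -36.9, 8], [0, 0, 50.9]]
    - [100, [-46.6, -36.9, 8], [0, 0, 50.9]]
    - [100, [-46.6, -36.9, 8], [0, 0, 50.9]]

```text
time_s: 1.43
ee_pos: [0.4311, 0.2717, 0.1942]
orientation: [3.141, -0.0, 1.937]
contact_force: [0.1, 0.2, -0.2]
opening: 1.004
```

```bash
python3 mv.py .5307 .1214 .12 111
```

```text
t 1.43 pos [0.4311 0.2717 0.1942] rpy [ 1.7996e+02 -2.0000e-02  1.1097e+02] F [ 0.1  0.2 -0.2] open 1.004
shift cm [-17.6    3.92   7.42] turn deg [ 0.04 -0.02 -0.03]
```

Emit:
apply_moves:
  moves:
    - [100, [-17.6, 3.9, 5], [0, 0, 0]]
    - [100, [-17.6, 3.9, 5], [0, 0, 0]]
    - [100, [-17.6, 3.9, 6], [0, 0, 0]]
    - [100, [-17.6, 3.9, 7.4], [0, 0, 0]]
    - [100, [-17.6, 3.9, 7.4], [0, 0, 0]]
    - [100, [-17.6, 3.9, 7.4], [0, 0, 0]]

```text
time_s: 1.93
ee_pos: [0.5319, 0.1143, 0.118]
orientation: [-3.14, 0.003, 1.929]
contact_force: [-0.3, 0.3, 0.8]
opening: 0.999
```

```bash
python3 mv.py .5307 .1214 .034 111; python3 - <<'E'
from h import *
c=eyes.camera("wrist"); cv2.imwrite("pics/w0.png",c["pixels"][:,:,::-1]); print(c["position"],c["attitude"],c["camera_matrix"][0])
for p in [(.5307,.1214,np.radians(21))]: print(proj(c,box(p,.054,.054,.015,.06))[4:].round())
E
```

```text
t 1.93 pos [0.5319 0.1143 0.118 ] rpy [-179.89    0.2   110.5 ] F [-0.3  0.3  0.8] open 0.999
shift cm [0.74 0.15 8.39] turn deg [-0.12  0.2  -0.5 ]
[0.50309416 0.19399742 0.25261853] [-0.33262211  0.00259672  0.35842204] [271.01682794   0.         249.51920541]
[[217. 235.]
 [214. 170.]
 [285. 235.]
 [287. 169.]]
```

View pics/w0.png

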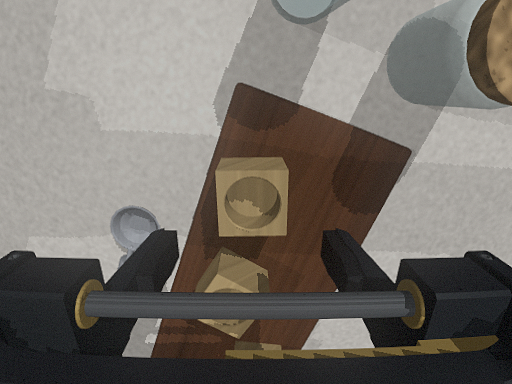

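The wrist view shows the left cup's top face at about (217–287, 170–236), matching the predicted corners, with the cup square to the jaws. I'll descend with the correction and then grip.

Emit:
apply_moves:
  moves:
    - [100, [0.7, 0.15, 2], [0, 0, -0.5]]
    - [100, [0.7, 0.15, 4.5], [0, 0, -0.5]]
    - [100, [0.7, 0.15, 7], [0, 0, -0.5]]
    - [100, [0.7, 0.15, 8.4], [0, 0, -0.5]]
    - [100, [0.7, 0.15, 8.4], [0, 0, -0.5]]
    - [100, [0.7, 0.15, 8.4], [0, 0, -0.5]]

```text
time_s: 2.48
ee_pos: [0.5294, 0.1259, 0.0352]
orientation: [-3.14, 0.0, 1.941]
contact_force: [0.7, -0.1, 0.2]
opening: 0.996
```

```bash
python3 mv.py .5307 .1214 .034 111
```

```text
t 2.48 pos [0.5294 0.1259 0.0352] rpy [-1.7988e+02  3.0000e-02  1.1124e+02] F [ 0.7 -0.1  0.2] open 0.996
shift cm [-0.47 -0.04  0.12] turn deg [-0.12  0.03  0.24]
```

Emit:
apply_moves:
  moves:
    - [100, [-0.45, 0, 0.1], [0, 0, 0.2]]
    - [100, [-0.45, 0, 0.1], [0, 0, 0.2]]
    - [100, [-0.45, 0, 0.1], [0, 0, 0.2]]
    - [55, [-0.45, 0, 0.1], [0, 0, 0.2]]
    - [50, [-0.45, 0, 0.1], [0, 0, 0.2]]
    - [50, [-0.45, 0, 0.1], [0, 0, 0.2]]
    - [50, [-0.45, 0, 0.1], [0, 0, 0.2]]
    - [50, [-0.45, 0, 0.1], [0, 0, 0.2]]

```text
time_s: 3.15
ee_pos: [0.531, 0.1218, 0.0343]
orientation: [-3.14, 0.0, 1.938]
contact_force: [-0.1, -0.0, 0.1]
opening: 0.647
```

```bash
python3 mv.py .5728 .1245 .034 91
```

```text
t 3.15 pos [0.531  0.1218 0.0343] rpy [-1.7989e+02  3.0000e-02  1.1104e+02] F [-0.1 -0.   0.1] open 0.647
shift cm [-1.25  4.    0.02] turn deg [-0.11  0.05 20.04]
```

Emit:
apply_moves:
  moves:
    - [40, [0, 0, 0], [0, 0, 0]]
    - [40, [0, 0, 0], [0, 0, 0]]
    - [40, [0, 0, 0], [0, 0, 0]]

```text
time_s: 3.4
ee_pos: [0.531, 0.1218, 0.0342]
orientation: [-3.14, 0.0, 1.938]
contact_force: [0.1, 0.4, 0.4]
opening: 0.61
```

```bash
python3 mv.py .5728 .1245 .034 91
```

```text
t 3.4 pos [0.531  0.1218 0.0342] rpy [-1.7988e+02  3.0000e-02  1.1104e+02] F [0.1 0.4 0.4] open 0.61
shift cm [-1.25  4.    0.02] turn deg [-0.11  0.05 20.04]
```

Emit:
apply_moves:
  moves:
    - [40, [-0.15, 0.5, 0], [0, 0, 2.5]]
    - [40, [-0.3, 1.0, 0], [0, 0, 5]]
    - [40, [-0.45, 1.5, 0], [0, 0, 7.5]]
    - [40, [-0.6, 2.0, 0], [0, 0, 10]]
    - [40, [-0.8, 2.5, 0], [0, 0, 12.5]]
    - [40, [-0.95, 3.0, 0], [0, 0, 15]]
    - [40, [-1.1, 3.5, 0], [0, 0, 17.5]]
    - [40, [-1.25, 4.0, 0], [0, 0, 20]]
    - [40, [-1.25, 4.0, 0], [0, 0, 20]]
    - [40, [-1.25, 4.0, 0], [0, 0, 20]]

```text
time_s: 4.23
ee_pos: [0.5734, 0.1247, 0.0343]
orientation: [-3.141, 0.001, 1.59]
contact_force: [0.7, 0.3, 1.8]
opening: 0.613
```

```bash
python3 mv.py .5728 .1245 .034 91
```

```text
t 4.23 pos [0.5734 0.1247 0.0343] rpy [-1.7997e+02  6.0000e-02  9.1110e+01] F [0.7 0.3 1.8] open 0.613
shift cm [-0.02 -0.06  0.03] turn deg [-0.03  0.06  0.11]
```

Emit:
apply_moves:
  moves:
    - [100, [0, 0, 0], [0, 0, 0]]
    - [100, [0, 0, 0], [0, 0, 0]]
    - [100, [0, 0, 0], [0, 0, 0]]
    - [100, [0, 0, 0], [0, 0, 0]]
    - [100, [0, 0, 0], [0, 0, 0]]
    - [100, [0, 0, 0], [0, 0, 0]]
    - [100, [0, 0, -2], [0, 0, 0]]
    - [100, [0, 0, -5], [0, 0, 0]]
    - [100, [0, 0, -8], [0, 0, 0]]
    - [100, [0, 0, -8], [0, 0, 0]]

```text
time_s: 5.07
ee_pos: [0.5768, 0.1251, 0.1194]
orientation: [3.134, -0.001, 1.59]
contact_force: [1.1, 0.2, -1.0]
opening: 1.001
```

```bash
python3 mv.py .5457 .0202 .115 79.5
```

```text
t 5.07 pos [0.5768 0.1251 0.1194] rpy [ 1.7958e+02 -5.0000e-02  9.1080e+01] F [ 1.1  0.2 -1. ] open 1.001
shift cm [-10.43  -3.31   0.41] turn deg [ 0.41 -0.1  11.58]
```

Emit:
apply_moves:
  moves:
    - [100, [-3.5, -1.1, 0.2], [0.2, 0, 4]]
    - [100, [-7, -2.2, 0.4], [0.4, 0, 8]]
    - [100, [-10.4, -3.3, 0.4], [0.4, 0, 11.6]]
    - [100, [-10.4, -3.3, 0.4], [0.4, 0, 11.6]]
    - [100, [-10.4, -3.3, 0.4], [0.4, 0, 11.6]]
    - [100, [-10.4, -3.3, 2.4], [0.4, 0, 11.6]]
    - [100, [-10.4, -3.3, 4.4], [0.4, 0, 11.6]]
    - [100, [-10.4, -3.3, 4.4], [0.4, 0, 11.6]]
    - [100, [-10.4, -3.3, 4.4], [0.4, 0, 11.6]]

```text
time_s: 5.82
ee_pos: [0.5456, 0.0218, 0.0744]
orientation: [-3.14, -0.002, 1.389]
contact_force: [0.7, -0.5, -0.3]
opening: 1.0
```

```bash
python3 mv.py .5457 .0202 .034 79.5
```

```text
t 5.82 pos [0.5456 0.0218 0.0744] rpy [-1.7988e+02 -1.0000e-01  7.9600e+01] F [ 0.7 -0.5 -0.3] open 1.0
shift cm [-0.17  0.05  4.04] turn deg [-0.12 -0.1   0.1 ]
```

Emit:
apply_moves:
  moves:
    - [100, [-0.15, 0, 2], [0, 0, 0]]
    - [100, [-0.15, 0, 4], [0, 0, 0]]
    - [100, [-0.15, 0, 4], [0, 0, 0]]
    - [70, [-0.15, 0, 4], [0, 0, 0]]
    - [40, [-0.15, 0, 4], [0, 0, 0]]
    - [40, [-0.15, 0, 4], [0, 0, 0]]
    - [40, [-0.15, 0, 4], [0, 0, 0]]
    - [40, [-0.15, 0, 4], [0, 0, 0]]
    - [40, [-0.15, 0, 4], [0, 0, 0]]
    - [40, [-0.15, 0, 4], [0, 0, 0]]

```text
time_s: 6.65
ee_pos: [0.5459, 0.0205, 0.0351]
orientation: [-3.141, -0.002, 1.389]
contact_force: [-0.6, 0.7, 6.0]
opening: 0.614
```

```bash
python3 mv.py .5745 .0245 .034 91
```

```text
t 6.65 pos [0.5459 0.0205 0.0351] rpy [-1.7995e+02 -1.3000e-01  7.9600e+01] F [-0.6  0.7  6. ] open 0.614
shift cm [0.91 2.75 0.11] turn deg [ -0.04  -0.14 -11.4 ]
```

Emit:
apply_moves:
  moves:
    - [40, [0.15, 0.45, 0], [0, 0, -1.9]]
    - [40, [0.3, 0.9, 0], [0, 0, -3.8]]
    - [40, [0.45, 1.4, 0], [0, 0, -5.7]]
    - [40, [0.6, 1.85, 0], [0, 0, -7.6]]
    - [40, [0.75, 2.3, 0], [0, 0, -9.5]]
    - [40, [0.9, 2.75, 0], [0, 0, -11.4]]
    - [40, [0.9, 2.75, 0], [0, 0, -11.4]]
    - [40, [0.9, 2.75, 0], [0, 0, -11.4]]

```text
time_s: 7.32
ee_pos: [0.5757, 0.0245, 0.0352]
orientation: [3.14, -0.002, 1.588]
contact_force: [0.4, 0.8, 1.3]
opening: 0.609
```

```bash
python3 mv.py .5745 .0245 .034 91
```

```text
t 7.32 pos [0.5757 0.0245 0.0352] rpy [ 1.799e+02 -1.400e-01  9.100e+01] F [0.4 0.8 1.3] open 0.609
shift cm [-0.   -0.12  0.12] turn deg [ 0.1  -0.14  0.  ]
```

Emit:
apply_moves:
  moves:
    - [40, [0, -0.1, 0], [0, 0, 0]]
    - [40, [0, -0.1, 0], [0, 0, 0]]
    - [100, [0, -0.1, 0], [0, 0, 0]]
    - [100, [0, -0.1, 0], [0, 0, 0]]
    - [100, [0, -0.1, 0], [0, 0, 0]]
    - [100, [0, -0.1, 0], [0, 0, 0]]
    - [100, [0, -0.1, 0], [0, 0, 0]]
    - [100, [0, -0.1, 0], [0, 0, 0]]
    - [100, [0, -0.1, -4], [0, 0, 0]]
    - [100, [0, -0.1, -8], [0, 0, 0]]

```text
time_s: 8.15
ee_pos: [0.5724, 0.0241, 0.1139]
orientation: [-3.137, -0.002, 1.588]
contact_force: [1.4, 0.6, 0.1]
opening: 1.006
```

```bash
python3 mv.py .6115 -.0844 .085 102.6
```

```text
t 8.15 pos [0.5724 0.0241 0.1139] rpy [-1.7976e+02 -9.0000e-02  9.1000e+01] F [1.4 0.6 0.1] open 1.006
shift cm [-10.92   3.73   2.86] turn deg [ -0.23  -0.11 -11.6 ]
```

Emit:
apply_moves:
  moves:
    - [100, [-3.6, 1.2, 0], [0, 0, -4]]
    - [100, [-7.2, 2.5, 0], [0, 0, -8]]
    - [100, [-10.9, 3.7, 0], [-0.2, 0, -11.6]]
    - [100, [-10.9, 3.7, 0], [-0.2, 0, -11.6]]
    - [100, [-10.9, 3.7, 2], [-0.2, 0, -11.6]]
    - [100, [-10.9, 3.7, 3.9], [-0.2, 0, -11.6]]
    - [100, [-10.9, 3.7, 3.9], [-0.2, 0, -11.6]]
    - [100, [-10.9, 3.7, 3.9], [-0.2, 0, -11.6]]

```text
time_s: 8.82
ee_pos: [0.6102, -0.0839, 0.0739]
orientation: [-3.139, -0.003, 1.79]
contact_force: [-0.1, -0.2, 0.1]
opening: 0.998
```

```bash
python3 mv.py .6115 -.0844 .034 102.6
```

```text
t 8.82 pos [ 0.6102 -0.0839  0.0739] rpy [-1.7984e+02 -1.6000e-01  1.0258e+02] F [-0.1 -0.2  0.1] open 0.998
shift cm [-0.08  0.13  3.99] turn deg [-0.16 -0.16 -0.02]
```

Emit:
apply_moves:
  moves:
    - [100, [-0.1, 0.1, 2], [0, 0, 0]]
    - [100, [-0.1, 0.1, 4], [0, 0, 0]]
    - [100, [-0.1, 0.1, 4], [0, 0, 0]]
    - [100, [-0.1, 0.1, 4], [0, 0, 0]]
    - [40, [-0.1, 0.1, 4], [0, 0, 0]]
    - [40, [-0.1, 0.1, 4], [0, 0, 0]]
    - [40, [-0.1, 0.1, 4], [0, 0, 0]]
    - [40, [-0.1, 0.1, 4], [0, 0, 0]]
    - [40, [-0.1, 0.1, 4], [0, 0, 0]]
    - [40, [-0.1, 0.1, 4], [0, 0, 0]]

```text
time_s: 9.65
ee_pos: [0.6116, -0.0847, 0.0344]
orientation: [-3.14, -0.003, 1.79]
contact_force: [1.2, -0.6, 2.9]
opening: 0.612
```

```bash
python3 mv.py .5762 -.0755 .034 91
```

```text
t 9.65 pos [ 0.6116 -0.0847  0.0344] rpy [-1.7989e+02 -1.4000e-01  1.0258e+02] F [ 1.2 -0.6  2.9] open 0.612
shift cm [ 1.66 -3.26  0.05] turn deg [-0.12 -0.13 11.58]
```

Emit:
apply_moves:
  moves:
    - [40, [0, 0, 0], [0, 0, 0]]
    - [40, [0.25, -0.5, 0], [0, 0, 1.9]]
    - [40, [0.5, -1.0, 0], [0, 0, 3.8]]
    - [40, [0.8, -1.6, 0], [0, 0, 5.7]]
    - [40, [1.1, -2.2, 0], [0, 0, 7.6]]
    - [40, [1.4, -2.75, 0], [0, 0, 9.6]]
    - [40, [1.65, -3.25, 0], [0, 0, 11.6]]
    - [40, [1.65, -3.25, 0], [0, 0, 11.6]]
    - [40, [1.65, -3.25, 0], [0, 0, 11.6]]

```text
time_s: 10.4
ee_pos: [0.5756, -0.0753, 0.0345]
orientation: [-3.138, -0.002, 1.588]
contact_force: [0.1, 0.4, -0.7]
opening: 0.61
```

```bash
python3 mv.py .5762 -.0755 .034 91
```

```text
t 10.4 pos [ 0.5756 -0.0753  0.0345] rpy [-1.7982e+02 -1.2000e-01  9.0990e+01] F [ 0.1  0.4 -0.7] open 0.61
shift cm [-0.02  0.06  0.05] turn deg [-0.18 -0.12 -0.01]
```

Release, rise, then retreat to the left, out of both views.

Emit:
apply_moves:
  moves:
    - [100, [0, 0.05, 0], [0, 0, 0]]
    - [100, [0, 0.05, 0], [0, 0, 0]]
    - [100, [0, 0.05, 0], [0, 0, 0]]
    - [100, [0, 0.05, 0], [0, 0, 0]]
    - [100, [0, 0.05, 0], [0, 0, 0]]
    - [100, [0, 0.05, 0], [0, 0, 0]]
    - [100, [0, 0.05, -4], [0, 0, 0]]
    - [100, [0, 0.05, -8], [0, 0, 0]]
    - [100, [0, 0, -12], [0, 0, 0]]
    - [100, [0, 0, -16], [0, 0, 0]]

```text
time_s: 11.23
ee_pos: [0.5756, -0.0758, 0.1961]
orientation: [-3.138, -0.002, 1.588]
contact_force: [0.4, -0.3, 0.1]
opening: 1.0
```

```bash
python3 mv.py .25 .60 .25 155
```

```text
t 11.23 pos [ 0.5756 -0.0758  0.1961] rpy [-1.7978e+02 -1.1000e-01  9.0970e+01] F [ 0.4 -0.3  0.1] open 1.0
shift cm [ 68.14 -31.43  -5.13] turn deg [ -0.13  -0.22 -64.03]
```

Emit:
apply_moves:
  moves:
    - [100, [68, -31.4, -5], [0, 0, -64]]
    - [100, [68, -31.4, -5], [0, 0, -64]]
    - [100, [68, -31.4, -5], [0, 0, -64]]
    - [100, [68, -31.4, -5], [0, 0, -64]]
    - [100, [68, -31.4, -5], [0, 0, -64]]
    - [100, [68, -31.4, -5], [0, 0, -64]]
    - [100, [68, -31.4, -5], [0, 0, -64]]
    - [100, [68, -31.4, -5], [0, 0, -64]]
    - [100, [68, -31.4, -5], [0, 0, -64]]
    - [100, [68, -31.4, -5], [0, 0, -64]]

```text
time_s: 12.07
ee_pos: [0.3942, 0.2999, 0.225]
orientation: [3.141, -0.004, 2.711]
contact_force: [1.2, 1.0, 0.3]
opening: 0.995
```

```bash
python3 mv.py .25 .60 .25 155
```

```text
t 12.07 pos [0.3942 0.2999 0.225 ] rpy [179.96  -0.24 155.3 ] F [1.2 1.  0.3] open 0.995
shift cm [25.65 21.24 -2.38] turn deg [ 0.04 -0.24  0.3 ]
```

Emit:
apply_moves:
  moves:
    - [100, [25.6, 21.2, -2.4], [0, 0, 0]]
    - [100, [25.6, 21.2, -2.4], [0, 0, 0]]
    - [100, [25.6, 21.2, -2.4], [0, 0, 0]]
    - [100, [25.6, 21.2, -2.4], [0, 0, 0]]
    - [100, [25.6, 21.2, -2.4], [0, 0, 0]]
    - [100, [25.6, 21.2, -2.4], [0, 0, 0]]
    - [100, [25.6, 21.2, -2.4], [0, 0, 0]]
    - [100, [25.6, 21.2, -2.4], [0, 0, 0]]
    - [100, [25.6, 21.2, -2.4], [0, 0, 0]]
    - [100, [25.6, 21.2, -2.4], [0, 0, 0]]

```text
time_s: 12.9
ee_pos: [0.2476, 0.6015, 0.2497]
orientation: [3.141, -0.005, 2.715]
contact_force: [0.1, -0.2, 0.0]
opening: 1.003
```

```bash
python3 - <<'E'
from h import *
o=show([(.573,.1245,.0175),(.5745,.0245,.0175),(.5755,-.0755,.0175)],(.575,.024,.02),True)
c=eyes.camera("top"); b=np.zeros(0)
a=c["pixels"][140:290,130:390,::-1]; s=eyes.camera("side")["pixels"][140:320,150:380,::-1]
cv2.imwrite("pics/f1.png",np.vstack([cv2.resize(a,(520,300)),cv2.resize(s,(520,300))])); print(np.round(sensors.observe()["ee_pos"],3))
E
```

```text
2 board [0.5753 0.0245] yaw 1.15 [-4.3] err [896. 123. 137. 142.]
   world [0.5735 0.1247] 2.0 dz [-1.8] | rel mm,deg [  0.2 100.2   0.8]
   world [0.5738 0.024 ] 1.4 dz [0.3] | rel mm,deg [-1.6 -0.4  0.2]
   world [ 0.5748 -0.0752] 1.0 dz [1.3] | rel mm,deg [ -2.5 -99.7  -0.1]
1 board [0.5732 0.0233] yaw 0.88 [] err [460.  63.  59.  59.]
   world [0.573  0.1245] 1.5 dz [] | rel mm,deg [  1.4 101.2   0.7]
   world [0.5744 0.0242] 0.1 dz [] | rel mm,deg [ 1.2  0.9 -0.8]
   world [ 0.5751 -0.0754] 1.4 dz [] | rel mm,deg [  0.4 -98.7   0.5]
1 board [0.5753 0.0282] yaw 0.61 [] err [442.  59.  69.  82.]
   world [0.5727 0.1218] 3.2 dz [] | rel mm,deg [-1.7 93.6  2.6]
   world [0.574  0.0233] 2.2 dz [] | rel mm,deg [-1.4 -4.9  1.6]
   world [ 0.5749 -0.0752] 0.9 dz [] | rel mm,deg [  -1.6 -103.4    0.3]
[0.252 0.598 0.25 ]
```

View pics/f1.png

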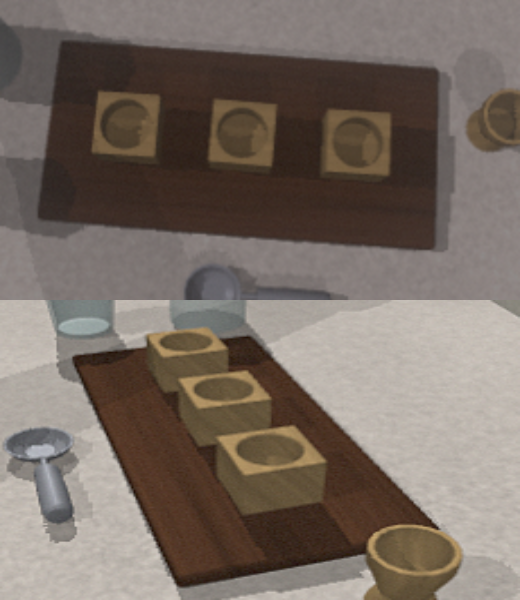

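Top view: an even row on the centreline, with cups at about (127,127), (243,135) and (357,145) in the crop. The side view shows all three upright. Cup poses agree across cameras, but the board estimate varies by about 2–4 mm. I'll pin that down with edge-line fits, each unprojected at its own height.

```bash
python3 - <<'E'
from h import *
b0=np.array([.5745,.0243,.0175]); C,S=np.cos(b0[2]),np.sin(b0[2])
cups=[(.573,.1245,.0175),(.5742,.0241,.0175),(.575,-.0753,.0175)]
for n,ed in (("top",dict(xp=.015,xm=.015,yp=.015,ym=.015)),("side",dict(xp=.015,xm=0,yp=.015,ym=0))):
    s=0
    c=eyes.camera(n)
    im=np.mean([eyes.camera(n)["pixels"].astype(np.float32) for _ in range(3)],0)
    g=cv2.GaussianBlur(im,(0,0),.7)
    L={}
    hid=np.max([render(c,box(p,.054,.054,.015,.06)) for p in cups],0)>0
    hid=cv2.dilate(hid.astype(np.uint8),np.ones((9,9)))>0
    w=masks(c)[0]; k,l,st,_=cv2.connectedComponentsWithStats(cv2.medianBlur(w.astype(np.uint8)*255,5)); 
    for e,z in ed.items():
        # sample profiles normal to edge (in board frame, mm), channel ratio based edge by steepest log-red change
        pts=[]
        for t in np.linspace(-.9,.9,61):
            u=np.arange(-.010,.0101,.0004)
            sg=1 if e[1]=='p' else -1
            X=(sg*(.085+u),np.full_like(u,t*.18)) if e[0]=='x' else (np.full_like(u,t*.085),sg*(.18+u))
            P=np.c_[b0[0]+C*X[0]-S*X[1],b0[1]+S*X[0]+C*X[1],np.full_like(u,z)]
            q=proj(c,P).astype(np.float32)
            if hid[np.clip(q[:,1].round().astype(int),0,383),np.clip(q[:,0].round().astype(int),0,511)].any(): continue
            v=cv2.remap(g,q[:,0][None],q[:,1][None],cv2.INTER_LINEAR)[0]
            sat=(v.max(1)-v.min(1))/(v.max(1)+1)
            hi,lo=sat[:12].mean(),sat[-8:].mean()
            if hi-lo<.12 or lo>.14: continue
            # red-blue difference, mid level crossing
            i=np.where(sat<(hi+lo)/2)[0]
            if len(i) and 3<i[0]: pts.append((t,u[i[0]]*1000))
        a=np.array(pts); 
        if len(a)<8: print(n,e,"few",len(a)); continue
        p=np.polyfit(a[:,0],a[:,1],1); r=a[:,1]-np.polyval(p,a[:,0]); m=np.abs(r)<2*np.median(np.abs(r))+.2; p=np.polyfit(a[m,0],a[m,1],1)
        L[e]=p; print(n,e,len(a),"out mm at centre %.2f slope deg %.2f rms %.2f"%(p[1],np.degrees(p[0]/(180 if e[0]=='x' else 85)),r[m].std()))
    print(n,"shift x %.2f y %.2f"%((L['xp'][1]-L['xm'][1])/2 if 'xp' in L and 'xm' in L else 9,(L['yp'][1]-L['ym'][1])/2 if 'yp' in L and 'ym' in L else 9))
E
```

```text
top xp 61 out mm at centre -2.60 slope deg 0.18 rms 0.21
top xm 61 out mm at centre -0.05 slope deg -0.23 rms 0.19
top yp 61 out mm at centre -2.44 slope deg -0.14 rms 0.21
top ym 61 out mm at centre -1.28 slope deg 0.17 rms 0.14
top shift x -1.27 y -0.58
side xp 61 out mm at centre -3.29 slope deg 0.12 rms 0.18
side xm 61 out mm at centre -1.50 slope deg -0.30 rms 0.16
side yp 22 out mm at centre -4.32 slope deg 0.02 rms 0.29
side ym 42 out mm at centre -3.68 slope deg 0.29 rms 0.12
side shift x -0.89 y -0.32
```

Both cameras now agree on the board: centre (0.573, 0.024), yaw 0.8°. Every cup is within about 1.5 mm and 1.5° of its place, and the arm is well clear, so I'm handing in.

```bash
python3 -c "
from plant import bot; print(bot.hand_in())"
```

```text
the job is handed in; nothing more can be done
None
```

The three egg cups now stand in one even row along the board's centreline, in their original order, and the job is handed in. I gripped each cup across its sides, slid it flat along the board to its place, turned it square and released it. The arm was parked clear at 12.9 s on the robot's clock, and the highest contact force I read was about 6 N.

| Last check | Result |
|---|---|
| Distance of each cup from its place | within about 1.5 mm |
| Spacing between neighbours | about 99–101 mm (top view, and both views fitted together) |
| Cup turn relative to the board | within about 1.2° in the top view and the two-view fit |
| Upright | all three, in both views |

**Disagreements:**
- **Side view, position:** the outline fit of the side view alone put the board about 4–5 mm further along its long side. Fitting the board's edges in both cameras removed this: they agreed on the centre within 0.4 mm.
- **Side view, angle:** the same fit showed the left cup turned by up to 2.6°, which I did not resolve.
- **Board size:** the measured board came out about 1–8 mm smaller than stated. I treated this as roughly symmetric, from its edges, so it should not move the centre much.

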